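# Clear the ruler out of the press and clamp the mould

### The arm

A 6-joint arm with a two-finger parallel gripper is mounted at the origin on a cart in front of the work surface, level with it; the furniture and walls round the work are solid. World frame = base frame: x ahead of the robot, y to its left, z up, the work surface at z = 0. Lengths are in mm, angles in rad, forces in N, time in s.
With the tool pointing down it reaches from about 375 to 975 mm from the base axis. Payload 3.8 kg.
Tool frame: the origin (TCP) lies midway between the tips of the shut fingers; the grasp point (between the pads) lies 19 mm behind it (ctrl.tcp_to_grasp is the distance from the TCP to the grasp point, in mm); z points along the fingers, y is the line along which they close (so a half turn about z gives the same grasp; the last joint's range is limited). The gripper opens to 88 mm and grips with 3 to 60 N. Pads are 18 mm wide; open, the fingers measure 123 mm over their backs; the gripper's body (75 mm by 187 mm) begins 45 mm behind the grasp point.
Start: joints at [1.217, 0.264, 1.604, -0, 1.274, -0.037], TCP at [210.279, 641.405, 238.706] pointing down, gripper open.
Joint ranges: [-2.63, 2.63], [-0.94, 2.18], [0.31, 2.57], [-1.31, 4.45], [0, 2.66], [-2.55, 2.55]. Speed limits (rad/s): [2.57, 2.57, 3.14, 3.14, 3.14, 3.14].

### API

Orientations are given as a rotation vector (axis times angle).
In Python, from bench import state, cams, ctrl gives the robot as it stands.
- The arm moves only by the tool carry_out, never from a script. Its argument "steps" is a list of rows, each a list of 3 entries, a list of its own where there are three numbers: the shift along the world's x, y, z as a fraction of full scale, then the turn, a rotation vector about the world's x, y, z as a fraction of full scale, then the finger opening in mm, from 0 to 88.1. A call has 1 to 20 rows; each row shifts and turns the commanded pose from where the row before left it; what a row does not reach is not made up. Full scale, the value 1, is 5 cm for a shift and 180 degrees for a turn. A row lasts 1/8 s, in which the tool goes at most 62.5 mm and 10.7 degrees, less where a joint would pass 70% of its speed; a pose out of reach is approached as far as the arm can. A call with a number of a shift or a turn outside -1 to 1 is refused whole. A call with a gripper value outside its range is refused whole. The fingers move at their own pace and stop on an object; "grip_force" is the grip in N (left out, the last holds). Time passes only in rows, so rows that do not move let the fingers close. It gives the time, the measured TCP pose, the force, the opening and the grip force at its end, in the units of the state.
- state(): the state, without advancing time (a new reading comes with each control period).
- cams.capture(name): name is "scene" or "top" or "wrist"; returns (picture, depth): 400x640x3 uint8, red, green, blue; 400x640 float32, mm along the optical axis (not along the pixel's ray), 0 where there is no reading.
- cams.calibration(name): a dict with "K" (3x3 intrinsics, pixels), "dist" ([k1, k2, p1, p2, k3] as OpenCV has them; the pictures are not rectified), "xyz" and "attitude" of the camera in the world; the wrist camera has in their place "tool_from_camera" (4x4, takes a point from camera to tool coordinates, whose origin is the TCP and whose axes are the flange's). Camera axes: x right, y down, z forward; pixel columns grow to the right and rows downward; lengths in mm; the calibration is good to about 2 mm. A picture is of the moment at which its call begins: read the wrist's pose just before it. calibration takes no time and is no camera call.
- ctrl.sign_off(): hands the job in; it is judged then, once.
The state is a dict: "time_s": time; "q": joint angles; "joint_velocities": joint speeds; "joint_torque": joint torques, N m; "eef_pos": TCP position; "ee_rot": TCP orientation; "ft_force": force on the tool from outside, world axes, zero at the start; "ft_torque": the same for the moment, N m; "finger_gap": opening from 0.0 (shut) to 1.0 (fully open); "gripper_force": force on a finger pad.
Only numpy, scipy, OpenCV 4.12 (cv2) and the standard library are available. Lean on these libraries where they do the work, as an engineer would, in place of code of your own. Each camera call takes 0.05 s, during which the arm holds its last target. There are 200 camera calls.

### The job

A wooden ruler was left lying on the two-part plaster mould, right under the foot of the green screw press. Take the ruler out first and lay it flat on the middle of the paddle board, then tighten the red knob clockwise until the foot bears on the mould and the ratchet slips and clicks, the knob's white mark clearly past the black mark on its collar. Do not shift the mould on the press and leave the ink tin, the stamp block and the clay lump where they are.

Things in the scene. Friction and masses are not known exactly. Their poses are not given: they have to be found in the camera images.
- press: green screw press, fixed. Origin on the bench top under the mould's middle; x points back to the pillar, y left, z up. Bed x -60 to 105, 110 mm wide, 12 high; back fence x 47 to 59, 38 high; pillar x 65 to 91, 134 high; arm over the mould 26 wide, 112 to 134 high. Screw axis leans 30 degrees toward -x (operator): up along (-0.5, 0, 0.866) through (0, 0, 70 mm).
- knob_grip (a point): grip point on the screw axis, 22 mm above the lower end of the red knob; fixed to the press, axes as the press's. Knob: round, fluted, 36 mm across, 40 mm tall, white mark; below it a steel neck 16 mm across and 13 mm long, a brass collar 33 mm across with a black mark, then the boss. The knob turns in place, neither rising nor sinking.
- screw (a joint): turn of the brass collar and screw, rad: 0 = foot fully raised, grows clockwise seen from the knob end; about 0.04 N m turns it. Each rad drives the foot 12 mm down along the axis; the foot meets the bare mould at about 1.15. The knob carries the collar along until the ratchet slips. It starts at 0 to 0.1.
- knob (a joint): slip of the red knob on the brass collar, rad: 0 at the start with white and black marks in line; grows clockwise, only when the foot is blocked and the ratchet slips at its set torque of about 0.18 N m (steady drag, no spring back). The first click is at 0.2 rad.
- press_foot: steel plunger of the press, 12 mm in diameter with a ball end 16 mm in diameter; origin at the ball's centre, z up along the leaning screw axis. It starts 10 to 13 mm above the mould's top and slides as the screw turns.
- mould: two-part plaster mould, white block 90 mm (x) by 60 mm (y) by 50 mm high, loose, about 0.5 kg, standing on the press's bed with its top 62 mm over the bench; origin at the centre of its underside, axes along the press's at the start.
- ruler_mid (a point): centre (half-way up) of the wooden ruler, 18 mm wide (x), 165 mm long (y), 9 mm thick (z), about 30 g. It starts lying flat across the mould's top under the foot, both ends standing out over the mould's sides by 40 to 60 mm.
- board_mid (a point): middle of the top face of the beech paddle board's blade, 12 mm over the bench. The board is fixed; blade 104 mm wide (x) and about 200 mm long (y), short handle toward +y; z up.
- ink_tin: little round black tin, 36 mm across, 21 mm tall, loose bystander; origin at the centre of its underside.
- stamp: beech stamp block 55 by 22 by 21 mm, loose bystander; origin at the centre of its underside.
- clay_lump: brown lump of clay 73 by 68 by 45 mm, loose bystander; origin at the centre of its underside.
Mind the look-alikes: they are no part of the job. Leave any yellow look-alike of the mould alone.

How it is judged (in metres and radians):
On the way, in this order (a step that is already met when the one before it is completed fails the run):
1. the ruler lies flat on the paddle board, let go (x of ruler_mid in the frame of board_mid between -0.04 and 0.04 m and y of ruler_mid in the frame of board_mid between -0.06 and 0.06 m and z of ruler_mid in the frame of board_mid between 0 and 0.01 m and angle between the z axis of ruler_mid and the z axis of board_mid, either way round below 0.12 rad and contact force between the fingers and anything else below 0.1 N), for 0.2 s.
2. the foot bears on the mould and the knob's ratchet has slipped past its first click (value of joint knob above 0.2 rad and contact force between press_foot and mould above 1 N), for 0.1 s.
At the end, for the whole second after the job is handed in: The ruler lies flat on the paddle board, its middle within 40 mm across and 60 mm along of the blade's middle; the foot presses on the mould with at least 1 N; the knob has slipped at least 0.2 rad on its collar; the mould is within 10 mm of where it stood (all of step 2 and x of ruler_mid in the frame of board_mid between -0.04 and 0.04 m and y of ruler_mid in the frame of board_mid between -0.06 and 0.06 m and z of ruler_mid in the frame of board_mid between 0 and 0.01 m and angle between the z axis of ruler_mid and the z axis of board_mid, either way round below 0.12 rad and distance of mould from where it was at the start of the episode below 0.01 m); the robot touches nothing.
It fails at once if the knob's ratchet slips before the ruler has been taken out (value of joint knob above 0.1 rad and height (world z) of ruler_mid above 0.05 m).
It fails at once if the mould is shifted by more than 10 mm or tipped (distance of mould from where it was at the start of the episode above 0.01 m or angle between mould's own z axis and vertical above 0.15 rad).
It fails at once if a bystander (ink tin, stamp block, clay lump) is moved more than 20 mm (distance of any of ink_tin, stamp, clay_lump from where it was at the start of the episode above 0.02 m).
It also fails if it takes over 69 s, if anything falls off the work surface, if the arm or the gripper's body presses on something with over 40 N, if the wrist force passes 120 N, or if a joint passes its speed limit or range.

## Working session

There is one attempt and no reset: what is moved stays moved. The work goes in short steps, Python scripts to look and compute and a tool call to move; the robot and the scene stay as the last step left them, time stands still between calls to the robot, and variables do not carry over. Pictures are saved under pics/ and viewed, at most 10 in all, crops included, and the job is handed in when it is done.

Besides the shell and the picture viewer there is one more tool, called by a JSON object that holds its "fn" and its "kwargs". carry_out: Moves the arm, as the interface text tells. Shift numbers are shares of 5 cm and turn numbers shares of 180 degrees, none past 1 either way. Its arguments: {"type":"object","properties":{"steps":{"type":"array"},"grip_force":{"type":"number"}},"required":["steps"]}

```bash
mkdir -p pics
cat > h.py <<'E'
import numpy as np, cv2
from scipy.spatial.transform import Rotation as R
from bench import state, cams, ctrl
def cap(n):
    s=state(); c=cams.calibration(n); im,d=cams.capture(n)
    K=np.array(c["K"]);D=np.array(c["dist"])
    if n=="wrist":
        T=np.eye(4);T[:3,:3]=R.from_rotvec(s["ee_rot"]).as_matrix();T[:3,3]=s["eef_pos"]
        T=T@np.array(c["tool_from_camera"])
    else:
        T=np.eye(4);a=np.array(c["attitude"])
        T[:3,:3]=a if a.shape==(3,3) else R.from_rotvec(a).as_matrix();T[:3,3]=c["xyz"]
    return im,d,K,D,T
def save(im,f): cv2.imwrite("pics/"+f,im[:,:,::-1])
def cloud(d,K,D,T):
    h,w=d.shape;u,v=np.meshgrid(np.arange(w),np.arange(h))
    p=cv2.undistortPoints(np.stack([u,v],-1).reshape(-1,1,2).astype(float),K,D).reshape(h,w,2)
    P=np.dstack([p[...,0]*d,p[...,1]*d,d])
    return P@T[:3,:3].T+T[:3,3]
def plane(uv,z,K,D,T):
    p=cv2.undistortPoints(np.array(uv,float).reshape(-1,1,2),K,D).reshape(-1,2)
    r=np.c_[p,np.ones(len(p))]@T[:3,:3].T
    return T[:3,3]+r*((z-T[2,3])/r[:,2])[:,None]
E
python3 - <<'E'
from h import *
for n in("scene","top"):
    c=cams.calibration(n);print(n,c)
    im,d,K,D,T=cap(n);save(im,n+"0.png");np.savez(n+"0.npz",im=im,d=d,K=K,D=D,T=T)
print(state())
E
```

```text
scene {'K': array([[476.61129726,   0.        , 323.9857027 ],
       [  0.        , 476.61129726, 202.12846063],
       [  0.        ,   0.        ,   1.        ]]), 'dist': array([-0.09987679,  0.        ,  0.        ,  0.        ,  0.        ]), 'xyz': array([ 163.32285706, -706.75165082,  770.76547005]), 'attitude': array([-2.16487456,  0.64293326, -0.28257338])}
top {'K': array([[513.24545476,   0.        , 308.15943785],
       [  0.        , 513.24545476, 199.86505498],
       [  0.        ,   0.        ,   1.        ]]), 'dist': array([-0.13593969,  0.        ,  0.        ,  0.        ,  0.        ]), 'xyz': array([ 416.64799136,   -4.24176013, 1222.39741822]), 'attitude': array([-2.1555406 ,  2.12676509, -0.15091395])}
{'time_s': 0.1, 'q': array([ 1.21711912e+00,  2.64664166e-01,  1.60520588e+00,  8.37567633e-06,
        1.27370942e+00, -3.69196360e-02]), 'joint_velocities': array([ 0.00053125, -0.0014179 , -0.00408177,  0.00091659, -0.00196526,
       -0.00038812]), 'joint_torque': array([-3.06797881e-05, -5.03619754e+01, -3.58069575e+01,  7.31321750e-02,
        2.34641443e-02, -6.01150327e-05]), 'eef_pos': array([210.04694138, 640.8230661 , 237.53875147]), 'ee_rot': array([-4.95425640e-01, -3.10188278e+00,  3.05871806e-03]), 'ft_force': array([ 0.09819628, -0.11375233, -0.18543188]), 'ft_torque': array([ 0.05586859, -0.01290263, -0.00658373]), 'gripper_force': 0.0, 'finger_gap': 1.0012897405562349}
```

View pics/scene0.png

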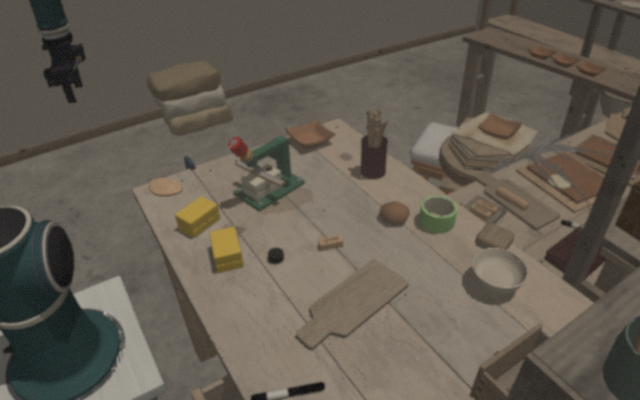

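View pics/top0.png

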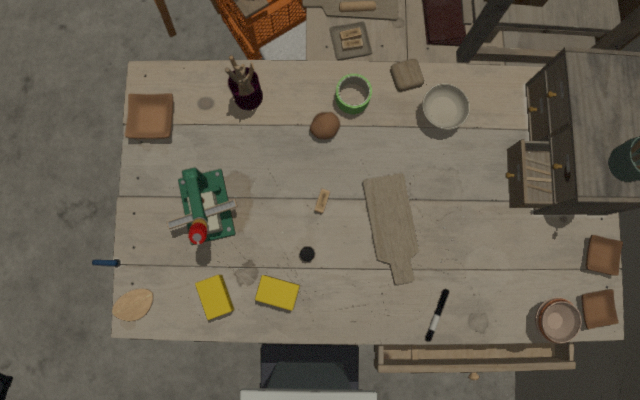

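Scene view: press at about (268,175), its red knob at (238,147). Top view: press (206,205), knob (198,233), ruler running (170,222)–(235,206), board blade about (392,220) with its handle toward the robot at (401,270), tin (307,254), stamp (322,201), clay (325,125).

Look-alikes:
- Mould: two yellow blocks at top (214,298) and (277,293). The white one in the press is the real mould.
- Ruler: the black/white marker at (437,315) and the blue tool at (106,263) are not it.

Next is one close crop to check the choice.

Run:
```python
from h import *
t=np.load("top0.npz");s=np.load("scene0.npz")
a=t["im"][155:255,155:255];b=s["im"][125:215,215:315]
a=cv2.resize(a,(400,400),interpolation=2);b=cv2.resize(b,(400,360),interpolation=2)
b=np.vstack([b,np.zeros((40,400,3),np.uint8)])
save(np.clip(np.hstack([a,b]).astype(float)*1.6,0,255).astype(np.uint8),"crop0.png")
# clouds
for n,z in(("top",t),("scene",s)):
    im=z["im"];P=cloud(z["d"],z["K"],z["D"],z["T"]);hsv=cv2.cvtColor(im,cv2.COLOR_RGB2HSV)
    ok=z["d"]>0
    red=((hsv[...,0]<8)|(hsv[...,0]>172))&(hsv[...,1]>150)&(hsv[...,2]>70)&ok
    k,l,st,c=cv2.connectedComponentsWithStats(red.astype(np.uint8))
    for i in range(1,k):
        if st[i,4]>40: q=P[l==i];print(n,"red",c[i],st[i,4],np.median(q,0),q.min(0),q.max(0))
    g=(hsv[...,0]>65)&(hsv[...,0]<95)&(hsv[...,1]>100)&ok
    k,l,st,c=cv2.connectedComponentsWithStats(g.astype(np.uint8))
    for i in range(1,k):
        if st[i,4]>80: q=P[l==i];print(n,"green",c[i],st[i,4],np.median(q,0),q.min(0),q.max(0))
T=t["T"];P=cloud(t["d"],t["K"],t["D"],T)
print("bench z",np.median(P[230:290,260:290,2][t["d"][230:290,260:290]>0]))
print("board z",np.median(P[200:240,380:400,2]),"bench by",np.median(P[200:240,430:445,2]))
```

```text
top red [197.58606557 231.75409836] 244 [503.49219859 228.90428069 186.32782634] [479.33053804 214.21122871  -4.97262589] [530.26157671 289.81676483 199.14978715]
top green [200.74893617 189.08765957] 1175 [614.8020418  249.11387192  71.96393633] [538.26764606 202.83143077   5.87262655] [667.39564152 316.71345448 139.9994762 ]
top green [223.47727273 227.24242424] 264 [524.81992358 203.63622114  12.13216149] [498.10229275 182.99557085   4.35878647] [567.75891056 245.5548382   18.39353475]
bench z 1.4143584782236758
board z 12.236675649605445 bench by 0.688467036201132
```

View pics/crop0.png

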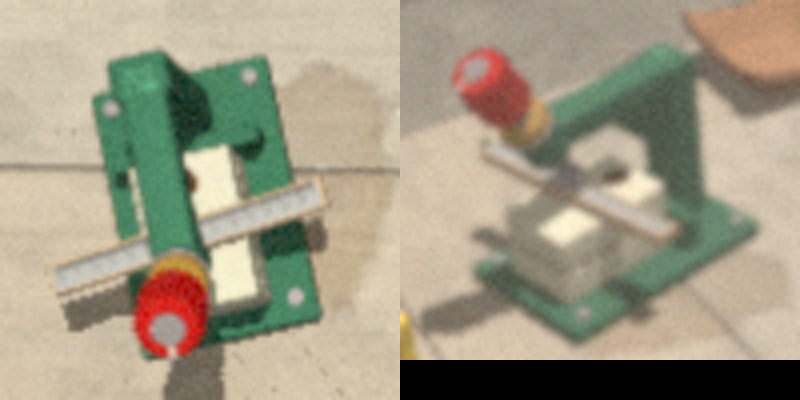

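The crop shows the white mould under the ruler. The ruler's ends stand out at crop (60,280) and (322,193). The white knob mark faces the operator at (177,350). So the object choice is confirmed; now I'll measure it.

```bash
cat >> h.py <<'E'
def rect(p):
    (c,(w,h),a)=cv2.minAreaRect(np.ascontiguousarray(p[:,:2],np.float32));return np.round(c,1),round(w,1),round(h,1),round(a,1)
E
python3 - <<'E'
from h import *
t=np.load("top0.npz")
im,d,K,D,T=(t[k] for k in("im","d","K","D","T"));P=cloud(d,K,D,T);hsv=cv2.cvtColor(im,cv2.COLOR_RGB2HSV)
u,v=np.meshgrid(np.arange(640),np.arange(400))
win=(u>160)&(u<245)&(v>160)&(v<250)
g=(hsv[...,0]>60)&(hsv[...,0]<95)&(hsv[...,1]>90)&win
bed=g&(P[...,2]>4)&(P[...,2]<20)
hull=cv2.convexHull(np.argwhere(bed)[:,::-1].astype(np.int32))
print("bed rect z12",rect(plane(np.argwhere(bed)[:,::-1],12,K,D,T)))
# arm top
arm=g&(P[...,2]>122); q=plane(np.argwhere(arm)[:,::-1],134,K,D,T);print("arm",rect(q),np.median(P[arm][:,2]))
# ruler
ru=win&(P[...,2]>60)&(P[...,2]<80)&~g&(hsv[...,1]<90)
for nm,m in(("L",ru&(u<190)),("R",ru&(u>216))):
    q=plane(np.argwhere(m)[:,::-1],71,K,D,T);print("ruler",nm,m.sum(),rect(q),np.median(P[m][:,2]),np.round(q.min(0)),np.round(q.max(0)))
q=plane(np.argwhere(ru&((u<190)|(u>216)))[:,::-1],71,K,D,T);print("ruler",rect(q))
# knob cap top
kn=win&(P[...,2]>150);q=P[kn];print("knob",kn.sum(),q.mean(0),q.min(0),q.max(0))
# board
hb=(P[...,2]>7)&(P[...,2]<18)&(u>350)&(u<425)&(v>165)&(v<290)
k,l,st,c=cv2.connectedComponentsWithStats(hb.astype(np.uint8));i=1+st[1:,4].argmax()
q=plane(np.argwhere(l==i)[:,::-1],12,K,D,T);print("board",st[i],rect(q))
q2=q[q[:,0]>np.percentile(q[:,0],35)];print("blade part",rect(q2))
for x in range(340,720,20):
    w=q[(q[:,0]>=x)&(q[:,0]<x+20)]
    if len(w):print(x,np.round([w[:,1].min(),w[:,1].max()]))
E
```

```text
bed rect z12 (array([578.5, 250.2]), 161.3, 106.3, 14.2)
arm (array([577.3, 233.8]), 150.5, 81.9, 46.9) 133.5924197570996
ruler L 204 (array([546.4, 291.4]), 40.5, 82.9, 50.5) 70.5926838966135 [519. 276.  71.] [591. 327.  71.]
ruler R 180 (array([562.1, 200. ]), 37.6, 72.8, 49.5) 70.15494004579944 [523. 167.  71.] [588. 213.  71.]
ruler (array([557.3, 247. ]), 70.5, 161.3, 2.2)
knob 360 [493.33764964 208.04433065 279.75305516] [416.64799136  -4.24176013 150.25803584] [ 532.15497446  249.2647313  1222.39741822]
board [ 363  173   56  112 3987] (array([ 530.8, -195.3]), 261.7, 103.6, 10.7)
blade part (array([ 579.5, -186.7]), 162.6, 102.4, 10.6)
400 [-245. -196.]
420 [-243. -191.]
440 [-239. -158.]
460 [-256. -153.]
480 [-256. -149.]
500 [-253. -146.]
520 [-249. -144.]
540 [-244. -142.]
560 [-242. -137.]
580 [-238. -135.]
600 [-233. -130.]
620 [-229. -125.]
640 [-227. -125.]
660 [-222. -186.]
```

{"fn": "carry_out", "kwargs": {"steps": [[[0.55,-0.8,0.05],[0,0,-0.027],88],[[0.55,-0.8,0.05],[0,0,-0.027],88],[[0.55,-0.8,0.05],[0,0,-0.027],88],[[0.55,-0.8,0.05],[0,0,-0.027],88],[[0.55,-0.8,0],[0,0,-0.027],88],[[0.55,-0.8,0],[0,0,-0.027],88],[[0.55,-0.8,0],[0,0,-0.027],88],[[0.55,-0.8,0],[0,0,-0.027],88],[[0.55,-0.8,0],[0,0,-0.027],88],[[0.55,-0.8,0],[0,0,-0.027],88],[[0.55,-0.8,0],[0,0,-0.027],88],[[0.55,-0.8,0],[0,0,-0.027],88],[[0,0,0],[0,0,0],88],[[0,0,0],[0,0,0],88]]}}

```text
time_s: 1.85
eef_pos: [539.8, 161.4, 248.2]
ee_rot: [-1.944, -2.466, 0.001]
ft_force: [-0.9, 0.1, -0.9]
finger_gap: 1.0
gripper_force: 0.0
```

Run:
```python
from h import *
im,d,K,D,T=cap("wrist");save(im,"w1.png");np.savez("w1.npz",im=im,d=d,K=K,D=D,T=T)
s=state();print(s["time_s"],s["eef_pos"],s["ee_rot"],s["q"],T.round(2))
```

```text
1.9 [539.60348364 161.93558809 248.27824876] [-1.94273877e+00 -2.46761907e+00  7.82400613e-04] [2.47046879e-01 4.80083684e-02 1.83390285e+00 5.04712051e-04
 1.26068119e+00 9.98527410e-03] [[ 9.7000e-01  2.2000e-01  7.0000e-02  5.2167e+02]
 [ 2.3000e-01 -9.3000e-01 -2.9000e-01  2.3677e+02]
 [-0.0000e+00  3.0000e-01 -9.5000e-01  3.9401e+02]
 [ 0.0000e+00  0.0000e+00  0.0000e+00  1.0000e+00]]
```

View pics/w1.png

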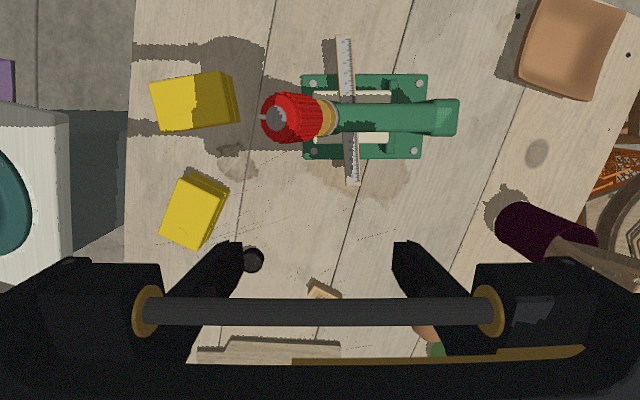

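The wrist view shows the ruler from (343,38) to (352,185), the knob at (290,117) with its grey cap at (272,118), the bed corners near (301,75)–(428,158), and the tin at (252,259).

Run:
```python
from h import *
t=np.load("w1.npz")
im,d,K,D,T=(t[k] for k in("im","d","K","D","T"));P=cloud(d,K,D,T);hsv=cv2.cvtColor(im,cv2.COLOR_RGB2HSV)
u,v=np.meshgrid(np.arange(640),np.arange(400))
win=(u>255)&(u<465)&(v>30)&(v<195)&(d>0)
g=(hsv[...,0]>60)&(hsv[...,0]<95)&(hsv[...,1]>90)&win
bed=g&(P[...,2]>6)&(P[...,2]<18);print("bedz",np.median(P[bed][:,2]))
print("bed",rect(plane(np.argwhere(bed)[:,::-1],12,K,D,T)))
ru=win&(P[...,2]>64)&(P[...,2]<78)&~g&(u>325)&(u<368)&((v<98)|(v>135))
k,l,st,c=cv2.connectedComponentsWithStats(ru.astype(np.uint8))
m=np.isin(l,[i for i in range(1,k) if st[i,4]>100])
q=plane(np.argwhere(m)[:,::-1],71,K,D,T);print("ruler",m.sum(),rect(q),np.median(P[m][:,2]))
for mm in(m&(v<98),m&(v>135)):print(rect(plane(np.argwhere(mm)[:,::-1],71,K,D,T)))
arm=g&(P[...,2]>128)&(u<430);print("arm",rect(plane(np.argwhere(arm)[:,::-1],134,K,D,T)),np.median(P[arm][:,2]))
mo=win&(hsv[...,1]<80)&(hsv[...,2]>130)&(P[...,2]>56)&(P[...,2]<65);q=P[mo];print("mould",mo.sum(),rect(q),np.median(q[:,2]))
# knob: red cloud and cap
red=((hsv[...,0]<8)|(hsv[...,0]>172))&(hsv[...,1]>150)&win&(u<330)&(P[...,2]>120)
q=P[red];a=np.deg2rad(14);ax=np.array([-.5*np.cos(a),-.5*np.sin(a),.866])
print("red",red.sum(),q.mean(0))
cap_=win&(hsv[...,1]<70)&(P[...,2]>165)&(u<300);q=P[cap_]
print("cap",cap_.sum(),q.mean(0),np.percentile(q[:,2],[5,95]))
cc=q.mean(0)
np.save("cc.npy",cc)
allk=P[red|cap_];s=allk@ax;print("axial s rel origin",np.percentile(s,[1,50,99]))
```

```text
bedz 11.819400755575941
bed (array([580.3, 251.8]), 162.5, 107.9, 14.1)
ruler 1889 (array([554.3, 248.8]), 18.6, 164.5, 18.9) 70.56139460647103
(array([538. , 296.2]), 18.6, 64.3, 18.8)
(array([571.3, 199.1]), 18.4, 59.6, 19.1)
arm (array([578.3, 251.3]), 88.7, 26.3, 13.2) 133.67589118938812
mould 596 (array([562.4, 233.6]), 89.4, 86.9, 14.9) 61.584998132226985
red 2150 [505.04420324 233.51428084 184.74526674]
cap 420 [491.90924833 230.09704081 189.68603742] [183.84974196 193.54321456]
axial s rel origin [-138.52427401 -105.24854794 -101.21858469]
```

{"fn": "carry_out", "kwargs": {"grip_force": 12, "steps": [[[0.25,0.14,-0.2],[0,0,0.01],88],[[0.25,0.14,-0.2],[0,0,0.01],88],[[0.25,0.14,-0.2],[0,0,0.009],88],[[0,0,-0.6],[0,0,0],88],[[0,0,-0.6],[0,0,0],88],[[0,0,-0.6],[0,0,0],88],[[0,0,-0.6],[0,0,0],88],[[0,0,-0.5],[0,0,0],88],[[0,0,-0.32],[0,0,0],88],[[0,0,0],[0,0,0],88],[[0,0,0],[0,0,0],40],[[0,0,0],[0,0,0],40]]}}

```text
time_s: 3.4
eef_pos: [578.9, 182.7, 59.1]
ee_rot: [1.829, 2.552, 0.003]
ft_force: [-0.4, -0.7, -0.5]
finger_gap: 0.793
gripper_force: 0.0
```

Run:
```python
from h import *
im,d,K,D,T=cap("wrist");save(im,"w2.png")
```

```text
(no output)
```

View pics/w2.png

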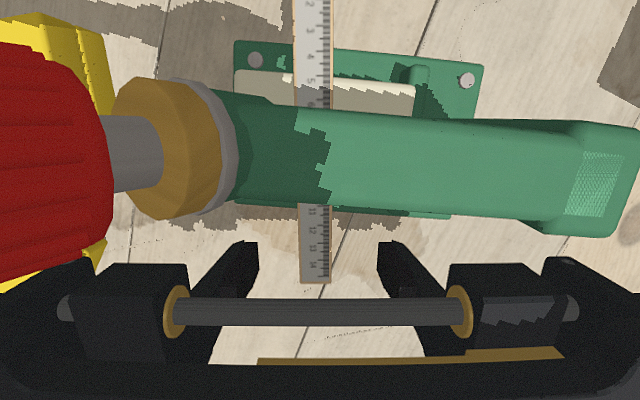

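The open fingers at (245,255) and (390,255) straddle the ruler, whose centre is at (316,255), and both are in line with it. Closing now.

{"fn": "carry_out", "kwargs": {"grip_force": 12, "steps": [[[0,0,-0.03],[0,0,0],30],[[0,0,0],[0,0,0],16],[[0,0,0],[0,0,0],12],[[0,0,0],[0,0,0],12],[[0,0,0],[0,0,0],12],[[0,0,0],[0,0,0],12],[[0,0,0],[0,0,0],12]]}}

```text
time_s: 4.32
eef_pos: [577.7, 182.4, 56.2]
ee_rot: [-1.83, -2.554, 0.0]
ft_force: [0.6, -0.0, -0.5]
finger_gap: 0.202
gripper_force: 12.0
```

{"fn": "carry_out", "kwargs": {"steps": [[[0.032,-0.095,0.01],[0,0,0],12],[[0.097,-0.284,0],[0,0,0],12],[[0.097,-0.284,0],[0,0,0],12],[[0.097,-0.284,0],[0,0,0],12],[[0.097,-0.284,0],[0,0,0],12],[[0.097,-0.284,0],[0,0,0],12],[[0.097,-0.284,0],[0,0,0],12],[[0.097,-0.284,0],[0,0,0],12],[[0.097,-0.284,0],[0,0,0],12],[[0.097,-0.284,0],[0,0,0],12],[[0.097,-0.284,0.1],[0,0,0],12],[[0,0,0.5],[0,0,0],12],[[0,0,0.5],[0,0,0],12],[[0,0,0],[0,0,0],12]]}}

```text
time_s: 6.08
eef_pos: [630.3, 35.2, 114.6]
ee_rot: [1.828, 2.55, 0.005]
ft_force: [1.0, 0.4, -0.4]
finger_gap: 0.205
gripper_force: 12.0
```

Run:
```python
from h import *
im,d,K,D,T=cap("wrist");im2,d2,K2,D2,T2=cap("scene")
a=im; b=cv2.resize(im2[120:260,190:400],(600,400))[:, :]
save(cv2.resize(np.hstack([a,b]),(800,258)),"w3.png")
```

```text
(no output)
```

View pics/w3.png

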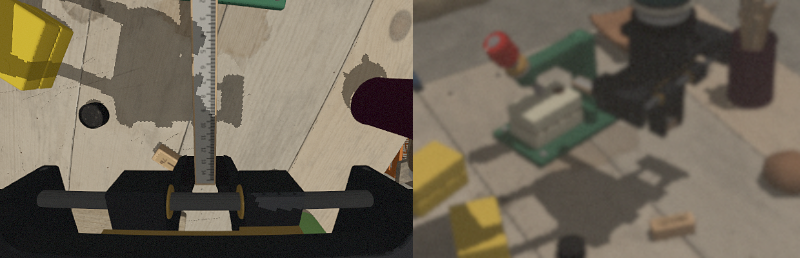

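The scene crop at (548,115) shows the ruler out and the mould still squarely on the bed. In the wrist view the ruler is held straight at (203,90). Carrying it to the board.

{"fn": "carry_out", "kwargs": {"steps": [[[-0.112,-0.596,0],[0,0,-0.0046],12],[[-0.112,-0.596,0],[0,0,-0.0046],12],[[-0.112,-0.596,0],[0,0,-0.0046],12],[[-0.112,-0.596,0],[0,0,-0.0046],12],[[-0.112,-0.596,0],[0,0,-0.0046],12],[[-0.112,-0.596,0],[0,0,-0.0046],12],[[-0.112,-0.596,0],[0,0,-0.0046],12],[[-0.112,-0.596,0],[0,0,-0.0046],12],[[-0.112,-0.596,0],[0,0,-0.0046],12],[[-0.112,-0.596,0],[0,0,-0.0046],12],[[0,0,-0.5],[0,0,0],12],[[0,0,-0.5],[0,0,0],12],[[0,0,-0.4],[0,0,0],12],[[0,0,0],[0,0,0],12]]}}

```text
time_s: 7.92
eef_pos: [569.6, -261.1, 38.5]
ee_rot: [-2.006, -2.411, 0.002]
ft_force: [0.9, 0.1, 0.9]
finger_gap: 0.203
gripper_force: 12.0
```

Run:
```python
from h import *
im,d,K,D,T=cap("wrist");P=cloud(d,K,D,T);save(im,"w4.png")
z=P[...,2];u,v=np.meshgrid(np.arange(640),np.arange(400))
m=(v<235)&(d>0)
r=m&(z>38)&(z<60)&(u>270)&(u<370)
q=P[r];print(r.sum(),rect(q),np.percentile(q[:,2],[5,50,95]))
for a in range(0,235,40):
    w=r&(v>=a)&(v<a+40)
    if w.any():print(a,np.median(P[w],0).round(1))
b=m&(z>8)&(z<16);print("board",rect(P[b]),np.median(P[b][:,2]))
```

```text
9150 (array([ 555.9, -189.7]), 18.4, 106.2, 10.8) [51.86240246 53.00226642 54.10096651]
0 [ 547.7 -145.3   53. ]
40 [ 550.5 -160.7   53. ]
80 [ 553.5 -177.    53. ]
120 [ 556.8 -194.3   53. ]
160 [ 560.5 -213.    53. ]
200 [ 563.9 -232.2   53. ]
board (array([ 492.8, -208.3]), 345.6, 113.2, 14.2) 11.80622395026478
```

View pics/w4.png

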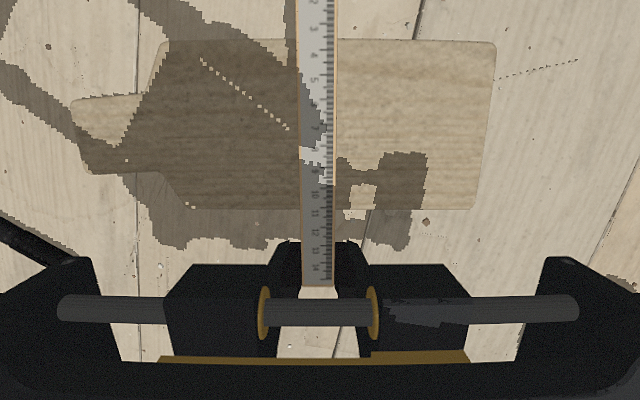

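The ruler lies level (top at z 53) across the blade, crossing near (316,125), which is the middle of the blade spanning (165..495). The fingertips are clear of the board edge at v=210. Setting it down.

{"fn": "carry_out", "kwargs": {"steps": [[[0,0,-0.3],[0,0,0],12],[[0,0,-0.2],[0,0,0],12],[[0,0,-0.1],[0,0,0],12],[[0,0,-0.03],[0,0,0],12],[[0,0,0],[0,0,0],12],[[0,0,0],[0,0,0],26],[[0,0,0],[0,0,0],40],[[0,0,0],[0,0,0],60],[[0,0,0],[0,0,0],60],[[0,0,0],[0,0,0],60],[[0,0,0.3],[0,0,0],60],[[0,0,0.6],[0,0,0],60],[[0,0,0.8],[0,0,0],88],[[0,0,0.8],[0,0,0],88],[[0,0,0.8],[0,0,0],88],[[0,0,0],[0,0,0],88]]}}

```text
time_s: 9.98
eef_pos: [574.8, -263.8, 181.2]
ee_rot: [2.003, 2.407, 0.003]
ft_force: [0.2, -0.5, 0.6]
finger_gap: 0.996
gripper_force: 0.0
```

Run:
```python
from h import *
im,d,K,D,T=cap("wrist");P=cloud(d,K,D,T);save(im,"w5.png")
z=P[...,2];u,v=np.meshgrid(np.arange(640),np.arange(400))
m=(v<300)&(d>0)
r=m&(z>17.5)&(z<26)&(P[...,0]>520)&(P[...,0]<610)&(P[...,1]<-90)
k,l,st,c=cv2.connectedComponentsWithStats(r.astype(np.uint8));i=1+st[1:,4].argmax();q=P[l==i]
A=np.c_[q[:,:2],np.ones(len(q))];f=np.linalg.lstsq(A,q[:,2],rcond=None)[0]
print(st[i],rect(q),np.median(q[:,2]),"slope",f[:2])
b=m&(z>8)&(z<15)&(P[...,0]>478)&(P[...,0]<680)&(P[...,1]<-100)&(P[...,1]>-270);print("blade",rect(P[b]))
s=state();print(s["eef_pos"],s["ee_rot"],s["q"])
```

```text
[ 304   37   19  160 2683] (array([ 558.6, -193. ]), 18.0, 164.7, 11.0) 20.547505953980703 slope [-0.00363023 -0.00110093]
blade (array([ 565. , -190.1]), 193.6, 101.6, 10.3)
[ 573.2899569  -263.0323022   178.28042693] [2.00616964e+00 2.41087390e+00 1.85476192e-03] [-4.69644029e-01  2.21157286e-01  1.77085534e+00 -1.46170555e-06
  1.14425875e+00 -6.52379891e-01]
```

The ruler lies flat at (558.6,-193), with the blade's middle near (562,-190). Now working out the knob approach.

```bash
cat >> h.py <<'E'
yaw=np.deg2rad(14.1);ex=np.array([np.cos(yaw),np.sin(yaw),0]);O=np.array([558.5,246.3,0])
t=.5*ex-np.array([0,0,.866]);y0=.866*ex+np.array([0,0,.5])
R0=R.from_matrix(np.c_[np.cross(y0,t),y0,t])
def target(a): return R.from_rotvec(a*t)*R0
def delta(pos,Rt):
    s=state();d=np.array(pos)-s["eef_pos"];r=(Rt*R.from_rotvec(s["ee_rot"]).inv()).as_rotvec()
    print("shift/50",(d/50).round(3),"rot/pi",(r/np.pi).round(4),"deg",np.rad2deg(np.linalg.norm(r)).round(1),"q",s["q"].round(2),"F",s["ft_force"].round(1),"t",s["time_s"])
E
python3 - <<'E'
from h import *
g=O-60*ex+[0,0,173.9];print(g)
delta(g-90*t,target(-.9))
E
```

```text
[500.30767908 231.68309929 173.9       ]
shift/50 [-2.333  9.675  1.471] rot/pi [-0.0404 -0.1666  0.2994] deg 62.1 q [-0.47  0.22  1.77 -0.    1.14 -0.65] F [-0.2  0.8 -0.1] t 10.025
```

{"fn": "carry_out", "kwargs": {"steps": [[[-0.146,0.605,0.25],[-0.0025,-0.0104,0.0187],88],[[-0.146,0.605,0.25],[-0.0025,-0.0104,0.0187],88],[[-0.146,0.605,0.25],[-0.0025,-0.0104,0.0187],88],[[-0.146,0.605,0.25],[-0.0025,-0.0104,0.0187],88],[[-0.146,0.605,0.25],[-0.0025,-0.0104,0.0187],88],[[-0.146,0.605,0.22],[-0.0025,-0.0104,0.0187],88],[[-0.146,0.605,0],[-0.0025,-0.0104,0.0187],88],[[-0.146,0.605,0],[-0.0025,-0.0104,0.0187],88],[[-0.146,0.605,0],[-0.0025,-0.0104,0.0187],88],[[-0.146,0.605,0],[-0.0025,-0.0104,0.0187],88],[[-0.146,0.605,0],[-0.0025,-0.0104,0.0187],88],[[-0.146,0.605,0],[-0.0025,-0.0104,0.0187],88],[[-0.146,0.605,0],[-0.0025,-0.0104,0.0187],88],[[-0.146,0.605,0],[-0.0025,-0.0104,0.0187],88],[[-0.146,0.605,0],[-0.0025,-0.0104,0.0187],88],[[-0.146,0.605,0],[-0.0025,-0.0104,0.0187],88],[[0,0,0],[0,0,0],88],[[0,0,0],[0,0,0],88]]}}

```text
time_s: 12.28
eef_pos: [454.5, 221.1, 247.4]
ee_rot: [0.563, 2.602, 0.309]
ft_force: [0.3, -0.7, -0.0]
finger_gap: 0.998
gripper_force: 0.0
```

Run:
```python
from h import *
g=O-60*ex+[0,0,173.9]
delta(g-90*t,target(-.9))
im,d,K,D,T=cap("wrist");save(im,"w6.png");P=cloud(d,K,D,T);hsv=cv2.cvtColor(im,cv2.COLOR_RGB2HSV)
near=(np.linalg.norm(P-g,axis=2)<45)&(d>0)
red=((hsv[...,0]<8)|(hsv[...,0]>172))&(hsv[...,1]>150)&near
grey=near&(hsv[...,1]<70)
F=np.c_[y0,np.cross(t,y0),-t]  # coords: forward-perp, lateral, along axis up
for n,m in(("red",red),("grey",grey)):
    q=(P[m]-g)@F
    print(n,m.sum(),np.percentile(q,[1,50,99],axis=0).round(1).tolist() if m.any() else "")
top=near&(((P-g)@F[:,2])>14);q=(P[top]-g)@F;c,r=cv2.minEnclosingCircle(q[:,:2].astype(np.float32));print("top circle",top.sum(),c,r,np.median(q[:,2]))
```

```text
shift/50 [ 0.043 -0.008  0.089] rot/pi [ 0.0008 -0.0026  0.0004] deg 0.5 q [ 0.48 -0.39  2.28 -0.17  0.75 -0.57] F [ 0.3 -0.7 -0. ] t 12.275
red 1211 [[-17.7, -18.3, -16.2], [-5.2, -5.9, 15.9], [16.1, 15.2, 17.8]]
grey 369 [[-18.4, -8.4, -18.5], [-0.9, -0.9, 18.1], [8.2, 7.4, 19.5]]
top circle 1163 (0.47449296712875366, -0.3529817461967468) 17.02117347717285 16.92010126561489
```

View pics/w6.png

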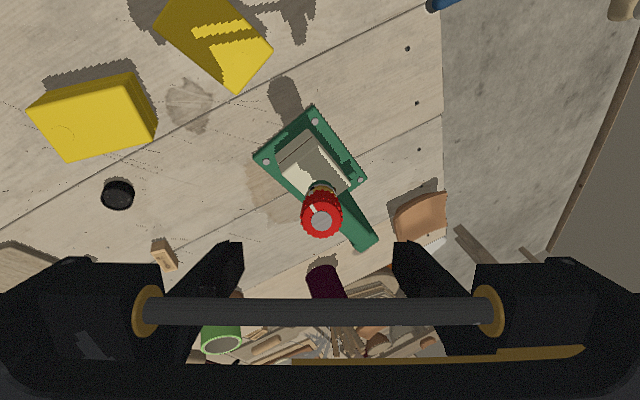

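The knob's top at (321,218) lies within 0.5 mm of the computed axis, and its white mark is at (313,210). Advancing along the axis.

{"fn": "carry_out", "kwargs": {"grip_force": 40, "steps": [[[0.043,-0.008,0.089],[0.0008,-0.0026,0],88],[[0.132,0.033,-0.236],[0,0,0],88],[[0.132,0.033,-0.236],[0,0,0],88],[[0.132,0.033,-0.236],[0,0,0],88],[[0.132,0.033,-0.236],[0,0,0],88],[[0.132,0.033,-0.236],[0,0,0],88],[[0.132,0.033,-0.236],[0,0,0],88],[[0.132,0.033,-0.236],[0,0,0],88],[[0.132,0.033,-0.236],[0,0,0],88],[[0,0,0],[0,0,0],88],[[0,0,0],[0,0,0],88]]}}

```text
time_s: 13.7
eef_pos: [510.1, 234.5, 158.8]
ee_rot: [0.561, 2.592, 0.316]
ft_force: [1.1, 0.0, 0.7]
finger_gap: 1.0
gripper_force: 0.0
```

Run:
```python
from h import *
g=O-60*ex+[0,0,173.9]
delta(g+19*t,target(-.9))
```

```text
shift/50 [-0.012 -0.01  -0.028] rot/pi [-0.0004  0.0007  0.0004] deg 0.2 q [ 0.45 -0.16  2.3  -0.21  0.5  -0.54] F [1.1 0.  0.7] t 13.7
```

{"fn": "carry_out", "kwargs": {"grip_force": 40, "steps": [[[-0.01,-0.008,-0.02],[0,0,0],60],[[0,0,0],[0,0,0],40],[[0,0,0],[0,0,0],30],[[0,0,0],[0,0,0],30],[[0,0,0],[0,0,0],30],[[0,0,0],[0,0,0],30],[[0,0,0],[0,0,0],30]]}}

```text
time_s: 14.58
eef_pos: [509.7, 234.4, 158.0]
ee_rot: [0.561, 2.592, 0.317]
ft_force: [0.0, 3.4, 0.9]
finger_gap: 0.377
gripper_force: 40.0
```

{"fn": "carry_out", "kwargs": {"steps": [[[0,0,0],[0.0185,0.0047,-0.0331],30],[[0,0,0],[0.0185,0.0047,-0.0331],30],[[0,0,0],[0.0185,0.0047,-0.0331],30],[[0,0,0],[0.0185,0.0047,-0.0331],30],[[0,0,0],[0.0185,0.0047,-0.0331],30],[[0,0,0],[0.0185,0.0047,-0.0331],30],[[0,0,0],[0.0185,0.0047,-0.0331],30],[[0,0,0],[0,0,0],30]]}}

```text
time_s: 15.58
eef_pos: [509.8, 234.5, 158.1]
ee_rot: [1.626, 2.218, 0.568]
ft_force: [0.3, 2.9, 0.3]
finger_gap: 0.379
gripper_force: 40.0
```

Run:
```python
from h import *
g=O-60*ex+[0,0,173.9]
delta(g+19*t,target(-.06));print(state()["ft_torque"]@t)
```

```text
shift/50 [-0.005 -0.009 -0.012] rot/pi [0.0002 0.0004 0.0003] deg 0.1 q [ 0.45 -0.16  2.3  -0.21  0.5   0.31] F [0.3 2.9 0.3] t 15.575
0.007882593653631337
```

{"fn": "carry_out", "kwargs": {"steps": [[[0,0,0],[0.0185,0.0047,-0.0331],30],[[0,0,0],[0.0185,0.0047,-0.0331],30],[[0,0,0],[0.0185,0.0047,-0.0331],30],[[0,0,0],[0.0185,0.0047,-0.0331],30],[[0,0,0],[0.0185,0.0047,-0.0331],30],[[0,0,0],[0.0185,0.0047,-0.0331],30],[[0,0,0],[0.0185,0.0047,-0.0331],30]]}}

```text
time_s: 16.45
eef_pos: [509.8, 234.5, 158.1]
ee_rot: [2.527, 1.437, 0.748]
ft_force: [0.4, 3.2, -0.2]
finger_gap: 0.381
gripper_force: 40.0
```

Run:
```python
from h import *
g=O-60*ex+[0,0,173.9]
delta(g+19*t,target(.78));print(state()["ft_torque"]@t,state()["ft_torque"])
```

```text
shift/50 [-0.006 -0.009 -0.013] rot/pi [-0.     -0.0004  0.0008] deg 0.2 q [ 0.45 -0.16  2.3  -0.21  0.5   1.14] F [ 0.4  3.2 -0.2] t 16.45
-0.16682562509475748 [0.28734013 0.23719514 0.38690456]
```

Torque about the axis is now 0.17 N m, up from 0.01, so the ratchet has slipped. Letting go and backing off.

{"fn": "carry_out", "kwargs": {"steps": [[[0,0,0],[0,0,0],30],[[0,0,0],[0,0,0],50],[[0,0,0],[0,0,0],70],[[0,0,0],[0,0,0],88],[[0,0,0],[0,0,0],88],[[0,0,0],[0,0,0],88],[[-0.132,-0.033,0.236],[0,0,0],88],[[-0.132,-0.033,0.236],[0,0,0],88],[[-0.132,-0.033,0.236],[0,0,0],88],[[-0.132,-0.033,0.236],[0,0,0],88],[[-0.132,-0.033,0.236],[0,0,0],88],[[-0.132,-0.033,0.236],[0,0,0],88],[[-0.132,-0.033,0.236],[0,0,0],88],[[-0.132,-0.033,0.236],[0,0,0],88],[[0,0,0],[0,0,0],88],[[0,0,0],[0,0,0],88]]}}

```text
time_s: 18.45
eef_pos: [456.6, 220.8, 251.9]
ee_rot: [2.527, 1.438, 0.746]
ft_force: [0.2, -0.5, 0.2]
finger_gap: 1.0
gripper_force: 0.0
```

Run:
```python
from h import *
im,*_=cap("wrist");b=cap("scene")[0];c=cap("top")[0]
f=lambda x,w,h:cv2.resize(x,(w,h),interpolation=2)
print(state()["time_s"])
save(np.vstack([np.hstack([f(im[90:250,240:400],300,300),f(b[125:215,215:315],300,300)]),f(c[150:310,120:440],600,300)]),"w7.png")
```

```text
18.6
```

View pics/w7.png

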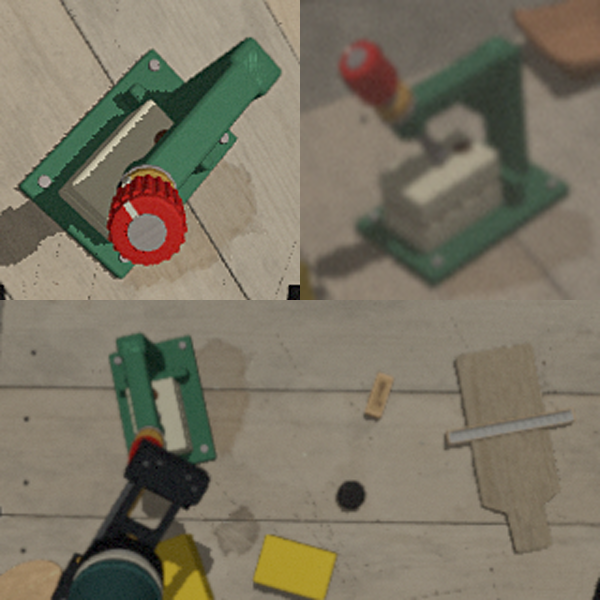

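The wrist crop shows the white mark at (127,208), the same place relative to the tool as before. So the knob followed the full 1.68 rad, which puts slip at about 0.5 rad. In the scene crop the foot is on the mould at (445,150) and the mould sits square. The top crop shows the ruler on the board at (508,428), with the tin and stamp undisturbed. Handing in.

```bash
python3 -c "
from h import *
print(ctrl.sign_off())"
```

```text
the job is handed in; nothing more can be done
None
```

I handed the job in at about 19 s; no verdict came back. The ruler lies flat on the middle of the paddle board, the foot bears on the mould, and by my estimate the ratchet has slipped about 0.5 rad. I saw no shift of the mould, tin or stamp, and I didn't re-check the clay lump, though the arm stayed well clear of it.

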